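Show the side-arm reaction tube to the inspection camera

ROBOT

A 7-joint arm with a two-finger parallel gripper is mounted at the origin on the work surface. World frame = base frame: x ahead of the robot, y to its left, z up, the work surface at z = 0. Lengths are in m, angles in rad, forces in N, time in s.
With the tool pointing down it reaches from about 0.4 to 0.925 m from the base axis. Payload 5.6 kg.
Tool frame: the origin (TCP) lies midway between the tips of the shut fingers; the grasp point (between the pads) lies r.grip_depth behind it (r.grip_depth is the distance from the TCP to the grasp point, in m); z points along the fingers, y is the direction in which the jaws open and shut (so a half turn about z gives the same grasp; the last joint's range is limited). The gripper opens to 85 mm and grips with 20 to 120 N. Pads are 22 mm wide; open, the fingers measure 114 mm over their backs; the gripper's body (76 mm by 85 mm) begins 54 mm behind the grasp point. The pads swing forward as they close: fully open they stand 13 mm farther back than shut.
Start: joints at [-1.233, 0.468, -0.012, 1.603, 0.006, 1.071, -0.056], TCP at [0.242, 0.603, 0.231] pointing down, gripper open.
Joint ranges: [-2.53, 2.53], [-0.31, 2.02], [-1.57, 1.55], [0.28, 2.44], [-1.29, 4.43], [0.15, 1.84], [-2.92, 2.92]. Speed limits (rad/s): [2.57, 2.57, 3.14, 3.14, 3.14, 3.14, 3.14].

INTERFACE

Orientations are given as a unit quaternion [w, x, y, z].
In Python, from station import r, effector, solver, snapshot, camera_params, cut_out gives the robot as it stands. Calls block until the motion is done:
- r.reach(position, orientation): joint-space move of the TCP to a pose.
- r.line_to(position, frame=None, rate=0.15, max_force=None): straight line of the TCP; frame=None keeps the orientation; rate is the mean speed in m/s. With max_force (N) it stops when the force on the tool has changed by that much, and returns True; else False.
- r.movej(angles): joint-space move.
- effector.grip(opening, f_grip=None): finger opening in m; f_grip is the grip in N (None keeps the last); returns when the fingers have stopped.
- r.dwell(seconds).
- solver.inverse_kinematics(position, orientation): joint angles nearest the present ones, or None.
- r.sense(): the state.
- snapshot(name): name is "scene" or "top" or "wrist"; returns the picture (400x640x3 uint8, red, green, blue); there is no depth.
- camera_params(name): a dict with "fx", "fy", "cx", "cy" (pixels), "eye" and "rotation" of the camera in the world. Camera axes: x right, y up, looking along -z (the intrinsics and any distortion apply to the point x, -y, -z); pixel columns grow to the right and rows downward; lengths in m; the calibration is good to about 2 mm. A picture is of the moment at which its call begins: read the wrist's pose just before it. camera_params takes no time and is no camera call; for the wrist camera it gives the pose at the moment of the call.
A pose or a line that the arm cannot do raises r.Unreachable and nothing moves.
- r.finish_job(): hands the job in, once; it reports no verdict.
Trained networks look in the newest picture that a camera, given by its name, has taken for a name from the list of things; names that differ only in an ending like _2 or _b are one class to them, and where a whole thing is asked for, a point or a joint stands for the part that bears it (a point fixed in the world has none). Each returns a list of dicts, best first, with "p" (0 to 1); they miss things now and then, are a little off and sometimes report something else, mostly with a low value. They report only what shows in the picture. A call takes as long as a camera call. They do not tell look-alikes from the thing itself.
- cut_out(camera, name): "region" (400x640 bool, what is visible of it) and "xy" ([column, row] in pixels, amid what is visible of it).
The state is a dict: "t": time; "joint_positions": joint angles; "qvel": joint speeds; "joint_torque": joint torques, N m; "position": TCP position; "eef_rot": TCP orientation; "ft_force": force on the tool from outside, world axes, zero at the start; "ft_torque": the same for the moment, N m; "finger_gap": finger opening in m.
Only numpy, scipy, OpenCV 4.12 (cv2) and the standard library are available. Lean on these libraries where they do the work, as an engineer would, in place of code of your own. Each camera call takes 0.05 s, during which the arm holds its last target.

TASK

The round bottom of the reaction tube with the side arm has to be checked for cracks: lift that tube out of the reactor and hold it up to the inspection camera, its round bottom pointing straight into the lens, centred on it and about 8 cm in front of the glass. Finish while still holding it there, in the air and motionless. Leave the other two tubes in their wells, do not move the camera, and do not knock over or push away anything else on the bench.

Things in the scene. Friction and masses are not known exactly. Their poses are not given: they have to be found in the camera images.
- spur_tube_cap (a point): centre of the screw cap of the side-arm tube, the tube to show. The cap is white, 30 mm in diameter, 26 mm tall, firmly fixed, made to be gripped, and is the tube's upper end; this point is 13 mm below its top, 163 mm above the tube's bottom end and, in the well, 53 mm above the deck. z: along the tube from bottom to cap; x: along the side arm, outwards, any way round
- spur_tube_tip (a point): lowest point of the round bottom of the side-arm tube, on its axis, 163 mm below the cap's centre; axes as for the cap
- spur_tube: the side-arm tube: glass, 24 mm in diameter, 176 mm long, 65 to 125 g, origin at its lowest point. It hangs upright in a well by a white collar (36 mm diameter, 6 mm thick) that rests on the deck, 110 mm of it inside. Only this tube has a side arm: a level glass stub with its own white cap, 20 mm thick, reaching 56 mm from the axis, between collar and cap (its centre line 36 mm below the cap's centre)
- tube_a_cap (a point): centre of the cap of a plain tube without side arm, otherwise the same tube and cap, in another well: stays there
- tube_b_cap (a point): centre of the cap of the second plain tube without side arm: stays there
- reactor: fixed steel bath, origin on the bench under the centre of its ring of wells. Deck 300 (x) by 280 mm (y), 150 mm above the bench, eight 28 mm wells on a ring of 72 mm radius, 3 with a tube, at least 100 mm apart. White control unit at y -327 to -142 mm, 200 mm high; bent steel probe up to 258 mm high at x 115, y -190 to -105 mm; 22 mm fence on the +x edge
- lens (a point): centre of the front of the inspection camera's lens, level with the front of its white ring light (68 mm outer diameter). z: the direction in which the camera looks, obliquely upwards and towards the robot; the tube's bottom belongs 80 mm out along this z
- camera_stand: the camera's stand fixed on the bench: aluminium base plate 130 x 120 x 10 mm with a yoke in which the small black camera tilts about a level axis 65 mm above the bench; origin on the bench under that axis; the camera looks to its -x side and up; the lens front is 50 mm from the tilt axis
- camera_tilt (a joint): tilt of the camera in its yoke: angle in rad between its line of sight and straight up (0 = looking straight up, grows as it leans to the stand's -x side); stiff, stays where it is set
- beaker: small glass beaker, 68 mm in diameter, 90 mm tall, origin at the centre of its foot; bystander
- jar: brown glass jar, 60 mm in diameter, 100 mm tall, origin at the centre of its foot; bystander
- wash_bottle: white plastic bottle, 68 mm in diameter, 190 mm tall, origin at the centre of its foot; bystander
- spatula: thin steel laboratory spatula, 185 mm long, 6 mm thick, lying flat; bystander
- spare_cap: loose white cap, 30 mm in diameter, 26 mm tall, standing on the bench, origin at the centre of its foot; bystander
- dish: flat glass dish, 90 mm in diameter, 16 mm tall, origin at the centre of its foot; bystander
Things that resemble listed ones, but are neither listed nor needed, are in the scene too. Leave any orange look-alike of the spur_tube alone.

How it is judged:
By the outcome, as a careful person would: the job done as asked, in the order asked, and still so for the second after the job is handed in, while the arm keeps its last pose, push and grip.
It also fails if it takes over 35 s, if anything falls off the work surface, if the arm or the gripper's body presses on something with over 40 N, if the wrist force passes 120 N, or if a joint passes its speed limit or range.

## Working session

There is one attempt and no reset: what is moved stays moved. The work goes in short steps, each a Python script; the robot and the scene stay as the last script left them, time stands still between calls to the robot, and variables do not carry over. Pictures are saved under pics/ and viewed, and the job is handed in when it is done.

```bash
ls; mkdir -p pics; python3 - <<'E'
from station import *
import cv2
for n in ["scene","top","wrist"]:
    im=snapshot(n); cv2.imwrite(f"pics/{n}0.png",im[:,:,::-1])
    p=camera_params(n); print(n,{k:(v if not hasattr(v,'tolist') else v.tolist()) for k,v in p.items()})
print(r.sense(), r.grip_depth)
E
```

```text
pics
scene {'fx': 437.1119789067809, 'fy': 437.1119789067809, 'cx': 317.8102430470116, 'cy': 208.26845749778926, 'eye': [1.0132193716537916, -0.9882937273551826, 1.1315684855092898], 'rotation': [0.881818161549845, 0.39716793357897556, 0.09789235625230179, 0.23467306851198383]}
top {'fx': 365.7961410149858, 'fy': 365.7961410149858, 'cx': 317.53325752925053, 'cy': 205.63887272752135, 'eye': [0.2553401556278912, -0.01028319579695683, 1.2680819773416132], 'rotation': [-0.6726631403867965, -0.07153380750773239, 0.07461805441687965, 0.7326932235959734]}
wrist {'fx': 314.6062235907094, 'fy': 314.6062235907094, 'cx': 316.9691625346157, 'cy': 197.7375354089753, 'eye': [0.18148625313689798, 0.6285176427713522, 0.3729482363783396], 'rotation': [0.8207139784549805, -0.1099658265678324, -0.07317231229814455, 0.5558613993333175]}
{'t': 0.15, 'joint_positions': array([-1.23302202,  0.4681936 , -0.01161046,  1.60341766,  0.00600669,
        1.07142796, -0.05629238]), 'qvel': array([-0.00061322, -0.00268129, -0.00061881, -0.0023446 , -0.0006486 ,
        0.00109891, -0.00308579]), 'joint_torque': array([ 1.11457430e-03, -5.32793641e+01,  2.16303655e-02, -2.51551187e+01,
        1.14537790e-02,  5.54329483e-03,  4.55449225e-06]), 'position': array([0.24145743, 0.60301302, 0.23054272]), 'eef_rot': array([-7.96818607e-05,  1.89262295e-01,  9.81926313e-01, -7.01597875e-04]), 'ft_force': array([-0.03885031,  0.39073866, -0.45273663]), 'ft_torque': array([ 0.00512427, -0.02218521,  0.00284806]), 'finger_gap': 0.08529710172908403} 0.0187
```

View pics/scene0.png

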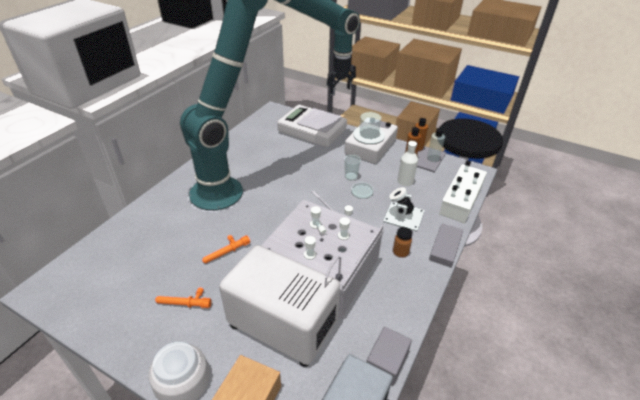

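View pics/top0.png

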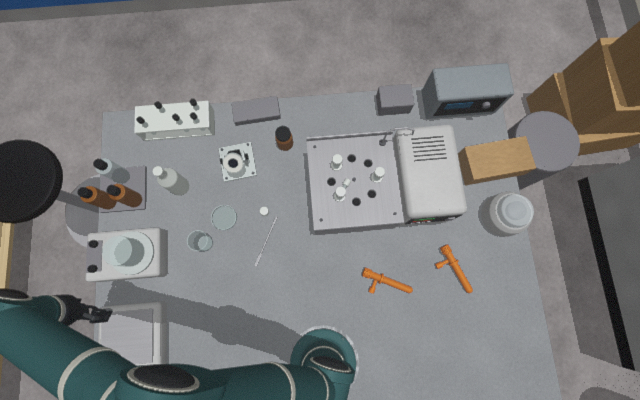

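View pics/wrist0.png

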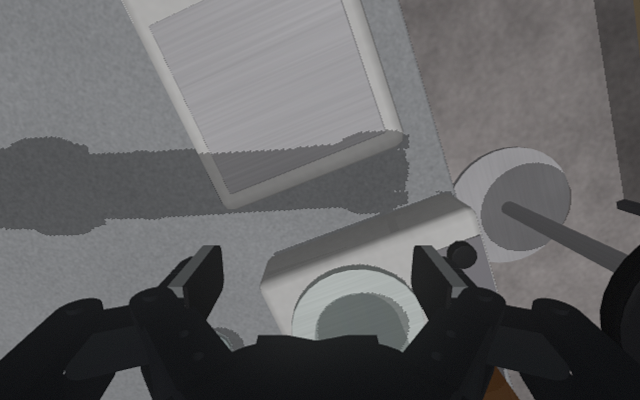

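```bash
cat > h.py <<'E'
from station import *
import cv2, numpy as np
from scipy.spatial.transform import Rotation as R
def Rq(q): q=np.asarray(q,float); return R.from_quat([q[1],q[2],q[3],q[0]])
def qw(rot): x,y,z,w=rot.as_quat(); return np.array([w,x,y,z])
def proj(p,P):
    c=Rq(p['rotation']).inv().apply(np.atleast_2d(P)-np.array(p['eye']))
    return np.c_[p['fx']*c[:,0]/-c[:,2]+p['cx'], p['fy']*(-c[:,1])/-c[:,2]+p['cy']]
def ray(p,uv):
    uv=np.atleast_2d(uv).astype(float)
    d=np.c_[(uv[:,0]-p['cx'])/p['fx'],-(uv[:,1]-p['cy'])/p['fy'],-np.ones(len(uv))]
    d=Rq(p['rotation']).apply(d); return np.array(p['eye']),d/np.linalg.norm(d,axis=1,keepdims=True)
def atz(p,uv,z):
    e,d=ray(p,uv); return e+d*((z-e[2])/d[:,2])[:,None]
def tri(pa,ua,pb,ub):
    A=np.zeros((3,3));b=np.zeros(3)
    rs=[]
    for p,u in((pa,ua),(pb,ub)):
        e,d=ray(p,u);M=np.eye(3)-np.outer(d[0],d[0]);A+=M;b+=M@e;rs.append((e,M))
    x=np.linalg.solve(A,b); return x,[np.linalg.norm(M@(x-e)) for e,M in rs]
def crop(im,x0,y0,w,h,s,fn):
    c=cv2.resize(im[y0:y0+h,x0:x0+w],None,fx=s,fy=s,interpolation=cv2.INTER_CUBIC); cv2.imwrite(fn,c[:,:,::-1])
E
python3 - <<'E'
from h import *
t=cv2.imread("pics/top0.png")[:,:,::-1]; s=cv2.imread("pics/scene0.png")[:,:,::-1]
crop(t,300,125,110,110,5,"pics/topc.png"); crop(s,270,190,120,80,6,"pics/scc.png"); crop(t,210,135,60,60,8,"pics/topcam.png"); crop(s,370,170,80,80,7,"pics/sccam.png")
print('dist', {k:v for k,v in camera_params('top').items() if k not in('eye','rotation')})
for n in ["spur_tube_cap","spur_tube","lens","camera_stand","camera_tilt","beaker","jar","wash_bottle","spare_cap","dish","spatula","reactor"]:
    for c in ["top","scene"]:
        print(n,c,[(round(d['p'],2),np.round(d['xy'],1).tolist(),int(d['region'].sum())) for d in cut_out(c,n)[:5]])
E
```

```text
dist {'fx': 365.7961410149858, 'fy': 365.7961410149858, 'cx': 317.53325752925053, 'cy': 205.63887272752135}
spur_tube_cap top [(0.72, [453.8, 263.7], 494), (0.67, [342.3, 190.2], 205), (0.65, [382.8, 280.4], 472)]
spur_tube_cap scene [(0.76, [316.7, 221.6], 246), (0.69, [189.1, 299.2], 478), (0.57, [228.6, 248.1], 368)]
spur_tube top [(0.92, [455.6, 268.8], 485), (0.77, [339.5, 192.8], 196), (0.69, [381.0, 280.4], 484)]
spur_tube scene [(0.87, [230.5, 250.1], 431), (0.82, [192.8, 300.6], 495), (0.8, [316.0, 221.0], 216), (0.34, [403.3, 198.6], 336), (0.16, [359.7, 187.8], 335)]
lens top [(0.64, [236.2, 161.6], 343), (0.46, [335.2, 158.6], 149)]
lens scene [(0.83, [402.4, 199.4], 332)]
camera_stand top [(0.62, [238.0, 162.0], 1188), (0.54, [337.3, 161.3], 164)]
camera_stand scene [(0.73, [403.6, 212.3], 1037)]
camera_tilt top [(0.82, [233.2, 160.9], 380), (0.5, [340.4, 193.2], 225)]
camera_tilt scene [(0.69, [404.1, 197.4], 315)]
beaker top [(0.7, [198.4, 242.0], 403)]
beaker scene [(0.53, [349.6, 167.8], 405)]
jar top [(0.61, [283.9, 139.8], 315)]
jar scene [(0.94, [400.3, 243.5], 489)]
wash_bottle top [(0.87, [172.6, 178.1], 636)]
wash_bottle scene [(0.58, [408.1, 168.3], 576)]
spare_cap top [(0.71, [340.4, 193.3], 226), (0.62, [266.5, 210.6], 42)]
spare_cap scene []
dish top [(0.62, [226.2, 214.4], 546)]
dish scene [(0.82, [359.7, 189.2], 304)]
spatula top [(0.55, [259.7, 255.5], 92), (0.15, [235.3, 160.1], 367)]
spatula scene [(0.47, [320.1, 195.3], 27), (0.25, [400.7, 242.6], 491), (0.18, [316.4, 219.2], 219)]
reactor top [(0.97, [389.2, 182.6], 14456)]
reactor scene [(0.88, [301.6, 282.5], 15540)]
```

```bash
python3 - <<'E'
import cv2,numpy as np
a=[cv2.resize(cv2.imread("pics/"+f),(400,300 if 'scc.' in f else 400)) for f in("topc.png","scc.png")]
E
ls pics
```

```text
scc.png
sccam.png
scene0.png
top0.png
topc.png
topcam.png
wrist0.png
```

View pics/topc.png

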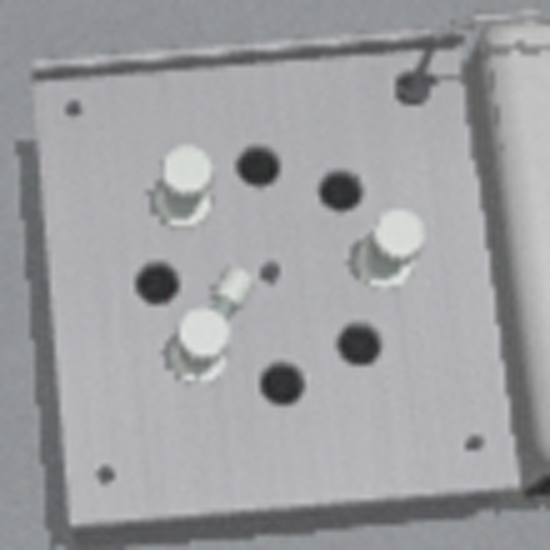

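View pics/scc.png

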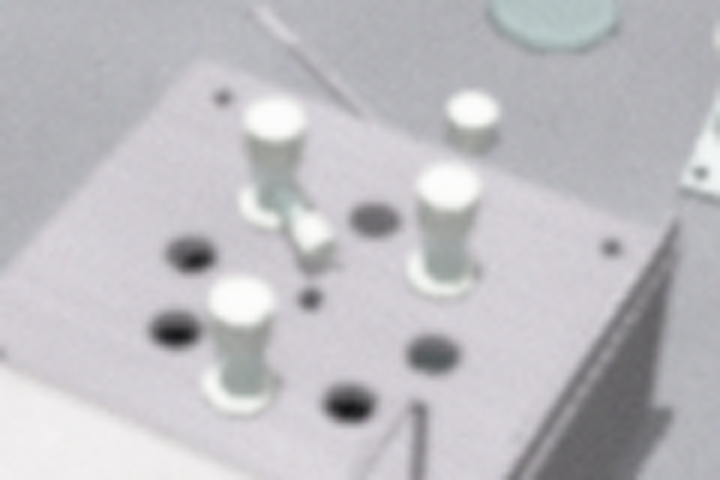

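View pics/topcam.png

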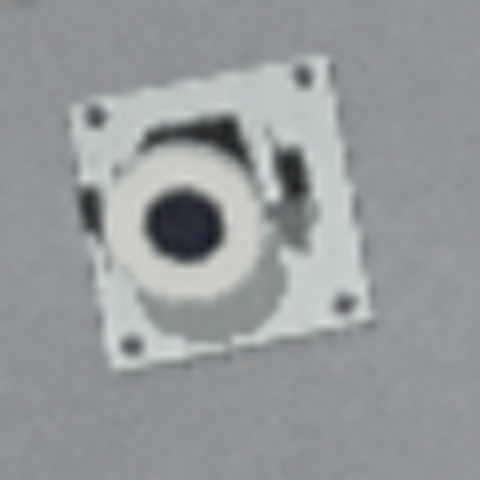

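View pics/sccam.png

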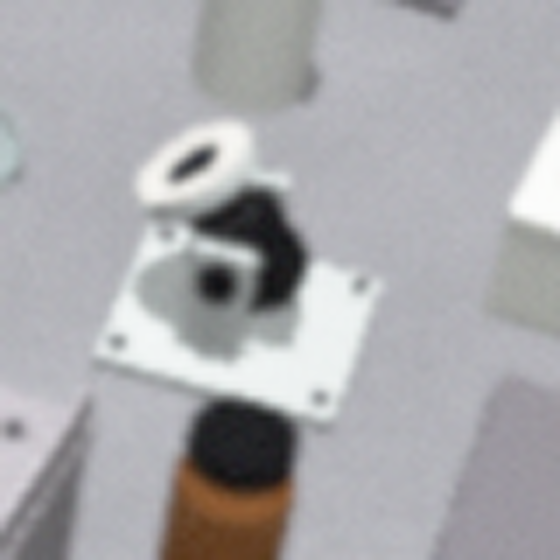

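```bash
python3 - <<'E'
from h import *
np.set_printoptions(precision=4,suppress=True)
T=camera_params('top');S=camera_params('scene')
def ct(u,v,x0,y0,s): return [x0+(u+.5)/s-.5,y0+(v+.5)/s-.5]
tc=lambda u,v:ct(u,v,300,125,5); sc=lambda u,v:ct(u,v,270,190,6)
tk=lambda u,v:ct(u,v,210,135,8); sk=lambda u,v:ct(u,v,370,170,7)
for nm,a,b in [("spur",(204,332),(274,121)),("A",(187,168),(449,188)),("B",(399,234),(240,301))]:
    print(nm,"tri",tri(T,tc(*a),S,sc(*b)),"top z",atz(T,tc(*a),.216),"scene",atz(S,sc(*b),.216))
print("armcap top",atz(T,tc(237,284),.167+.01), "scene", atz(S,sc(313,230),.177))
print("deck holes", atz(T,[tc(73,108),tc(475,442),tc(106,474),tc(270,271)],.15), atz(S,[sc(222,97),sc(610,247),sc(310,299)],.15))
W=[(258,165),(340,190),(157,283),(359,344),(281,384)]
w=atz(T,[tc(*q) for q in W],.15);print("wells",w)
W2=[(191,254),(175,330),(375,219),(433,355),(349,404)]
w2=atz(S,[sc(*q) for q in W2],.15);print("wells scene",w2)
for ww in(w,w2):
    A=np.c_[2*ww[:,:2],np.ones(5)];s=np.linalg.lstsq(A,(ww[:,:2]**2).sum(1),rcond=None)[0]
    print("ring c",s[:2],"r",np.sqrt(s[2]+s[0]**2+s[1]**2))
print("lens",tri(T,tk(184,225),S,sk(194,165)))
cor=atz(T,[tk(72,108),tk(325,57),tk(370,320),tk(115,368)],.01);print(cor,cor.mean(0),[np.linalg.norm(cor[i]-cor[(i+1)%4]) for i in range(4)])
hol=atz(T,[tk(95,118),tk(303,75),tk(345,303),tk(131,344)],.01);print(hol.mean(0))
cor=atz(S,[sk(155,213),sk(383,275),sk(333,427),sk(95,355)],.01);print(cor,cor.mean(0))
for n,z,u in [("beaker",.045,(198.4,242)),("jar",.05,(283.9,139.8)),("wash",.1,(172,178)),("spcap",.026,(263.5,210.5)),("dish",.016,(225,217))]: print(n,atz(T,u,z))
E
```

```text
spur tri (array([ 0.5147, -0.0959,  0.2141]), [np.float64(0.0001055042348434873), np.float64(0.00010550423484357511)]) top z [[ 0.5143 -0.0956  0.216 ]] scene [[ 0.5156 -0.0978  0.216 ]]
A tri (array([ 0.6172, -0.0956,  0.2145]), [np.float64(0.00012077726164588692), np.float64(0.00012077726164576858)]) top z [[ 0.6168 -0.0954  0.216 ]] scene [[ 0.6178 -0.0971  0.216 ]]
B tri (array([ 0.5652, -0.2182,  0.2141]), [np.float64(0.00014061087652062225), np.float64(0.0001406108765206777)]) top z [[ 0.5645 -0.2179  0.216 ]] scene [[ 0.5662 -0.2197  0.216 ]]
armcap top [[ 0.5526 -0.1221  0.177 ]] scene [[ 0.5541 -0.1234  0.177 ]]
deck holes [[ 0.6864 -0.0312  0.15  ]
 [ 0.446  -0.2619  0.15  ]
 [ 0.4455 -0.0316  0.15  ]
 [ 0.5666 -0.1466  0.15  ]] [[ 0.4443 -0.0308  0.15  ]
 [ 0.6842 -0.0305  0.15  ]
 [ 0.5647 -0.1447  0.15  ]]
wells [[ 0.6376 -0.1463  0.15  ]
 [ 0.6163 -0.1968  0.15  ]
 [ 0.5649 -0.0745  0.15  ]
 [ 0.5144 -0.1973  0.15  ]
 [ 0.493  -0.1457  0.15  ]]
wells scene [[ 0.4941 -0.1474  0.15  ]
 [ 0.5155 -0.199   0.15  ]
 [ 0.5658 -0.0747  0.15  ]
 [ 0.6383 -0.1478  0.15  ]
 [ 0.6172 -0.1987  0.15  ]]
ring c [ 0.5652 -0.1463] r 0.07203577154071046
ring c [ 0.5662 -0.1472] r 0.07233264480635378
lens (array([0.6702, 0.2446, 0.1031]), [np.float64(0.00021154161534842845), np.float64(0.00021154161534834263)])
[[0.7634 0.3136 0.01  ]
 [0.778  0.1976 0.01  ]
 [0.6514 0.1834 0.01  ]
 [0.6389 0.298  0.01  ]] [0.7079 0.2482 0.01  ] [np.float64(0.11683613494054339), np.float64(0.12738296607519448), np.float64(0.1152538882066021), np.float64(0.125388033166918)]
[0.7094 0.249  0.01  ]
[[0.6361 0.3054 0.01  ]
 [0.7654 0.3202 0.01  ]
 [0.7825 0.1919 0.01  ]
 [0.6529 0.1798 0.01  ]] [0.7092 0.2493 0.01  ]
beaker [[0.422  0.3817 0.045 ]]
jar [[0.7581 0.0718 0.05  ]]
wash [[0.6352 0.4478 0.1   ]]
spcap [[0.5147 0.1609 0.026 ]]
dish [[0.5053 0.2971 0.016 ]]
```

```bash
cat >> h.py <<'E'
CT=np.array([.065,.001,-.142]); CR=R.from_matrix(np.array([[0,.965,.262],[1,0,0],[0,.262,-.965]]))
E
python3 - <<'E'
from h import *
np.set_printoptions(precision=3,suppress=True)
W=camera_params('wrist')
lens=np.array([.6702,.2446,.1031])
px=np.array([(317-W['cx'])/W['fx'],-(130-W['cy'])/W['fy'],-1]);px/=np.linalg.norm(px)
dc=CR.apply(px)
out=[]
cur=r.sense()['joint_positions']
for nm,ax in [("down",[0,0,-1]),("side-y",[0,.5,-.87]),("side+y",[0,-.5,-.87]),("-y40",[.1,.7,-.7])]:
    z=np.array(ax,float);z/=np.linalg.norm(z)
    for yaw in range(0,360,30):
        x=np.array([np.cos(np.radians(yaw)),np.sin(np.radians(yaw)),0]);x-=z*(x@z);x/=np.linalg.norm(x)
        rot=R.from_matrix(np.c_[x,np.cross(z,x),z])
        eye=lens-.27*rot.apply(dc); tcp=eye-rot.apply(CT)
        q=solver.inverse_kinematics(tcp,qw(rot))
        if q is not None: print(nm,yaw,"view",rot.apply(dc),"tcp",tcp,"maxdq",np.abs(q-cur).max(),q)
E
```

```text
down 0 view [-0.053 -0.    -0.999] tcp [0.62  0.246 0.231] maxdq 1.647419863922135 [-0.882  0.555  0.66   1.594 -0.367  1.12  -1.704]
down 30 view [-0.046 -0.027 -0.999] tcp [0.626 0.22  0.231] maxdq 1.1261952359684315 [-0.791  0.532  0.576  1.598 -0.314  1.106 -1.183]
down 60 view [-0.026 -0.046 -0.999] tcp [0.644 0.201 0.231] maxdq 0.5832245772028561 [-0.721  0.545  0.536  1.565 -0.299  1.114 -0.64 ]
down 90 view [ 0.    -0.053 -0.999] tcp [0.669 0.194 0.231] maxdq 0.6176252100102665 [-0.615  0.568  0.426  1.499 -0.249  1.129 -0.141]
down 120 view [ 0.027 -0.046 -0.999] tcp [0.695 0.2   0.231] maxdq 0.7107287142220009 [-0.522  0.602  0.304  1.416 -0.187  1.152  0.331]
down 150 view [ 0.046 -0.026 -0.999] tcp [0.714 0.218 0.231] maxdq 0.8400725618557544 [-0.452  0.636  0.179  1.338 -0.115  1.177  0.784]
down 180 view [ 0.053  0.    -0.999] tcp [0.721 0.244 0.231] maxdq 1.305426078523074 [-0.436  0.662  0.111  1.288 -0.073  1.196  1.249]
down 210 view [ 0.046  0.027 -0.999] tcp [0.715 0.269 0.231] maxdq 1.7383037667205494 [-0.392  0.668 -0.02   1.272  0.013  1.201  1.682]
down 240 vi
[... 4788 characters left out ...]
  1.158  2.246]
-y40 210 view [ 0.149  0.714 -0.684] tcp [0.704 0.165 0.21 ] maxdq 2.6143448955444675 [-0.009  0.629  0.06   1.623 -0.989  1.067  2.558]
-y40 240 view [ 0.131  0.731 -0.67 ] tcp [0.687 0.181 0.224] maxdq 2.1600476408049314 [ 0.771  1.077 -1.336  1.607  0.388  0.821  2.104]
-y40 270 view [ 0.095  0.74  -0.666] tcp [0.653 0.191 0.228] maxdq 2.2560065968886045 [-0.483  0.6    0.659  1.782 -1.263  1.266 -2.312]
-y40 300 view [ 0.065  0.733 -0.677] tcp [0.624 0.184 0.217] maxdq 1.5636362306734908 [-0.487  0.571  0.659  1.862 -1.264  1.242 -1.62 ]
-y40 330 view [ 0.051  0.72  -0.692] tcp [0.611 0.172 0.203] maxdq 1.1559361589638117 [-0.137  0.505  0.21   1.878 -1.106  1.049 -1.212]
```

```bash
python3 - <<'E'
from h import *
import json
np.set_printoptions(precision=3,suppress=True)
W=camera_params('wrist')
lens=np.array([.6702,.2446,.1031])
px=np.array([(317-W['cx'])/W['fx'],-(130-W['cy'])/W['fy'],-1]);px/=np.linalg.norm(px)
dc=CR.apply(px); rec={}
for i,(ax,yaw) in enumerate([([0,0,-1],30),([.1,.7,-.7],30)]):
    z=np.array(ax,float);z/=np.linalg.norm(z)
    x=np.array([np.cos(np.radians(yaw)),np.sin(np.radians(yaw)),0]);x-=z*(x@z);x/=np.linalg.norm(x)
    rot=R.from_matrix(np.c_[x,np.cross(z,x),z])
    tcp=lens-.29*rot.apply(dc)-rot.apply(CT)
    r.reach(tcp,qw(rot))
    W=camera_params('wrist'); im=snapshot('wrist'); cv2.imwrite(f"pics/w{i+1}.png",im[:,:,::-1])
    rec[i+1]={k:np.asarray(v).tolist() for k,v in W.items()}
    u=proj(W,lens)[0]; print(r.sense()['t'],u,r.sense()['position']-tcp)
    x0,y0=int(max(0,u[0]-60)),int(max(0,u[1]-60)); print(x0,y0)
    crop(im,x0,y0,140,120,5,f"pics/w{i+1}c.png")
json.dump(rec,open("rec.json","w"))
E
```

```text
3.3583 [320.069 133.264] [-0.001  0.002 -0.   ]
260 73
4.225 [319.564 133.353] [0.    0.003 0.001]
259 73
```

View pics/w1c.png

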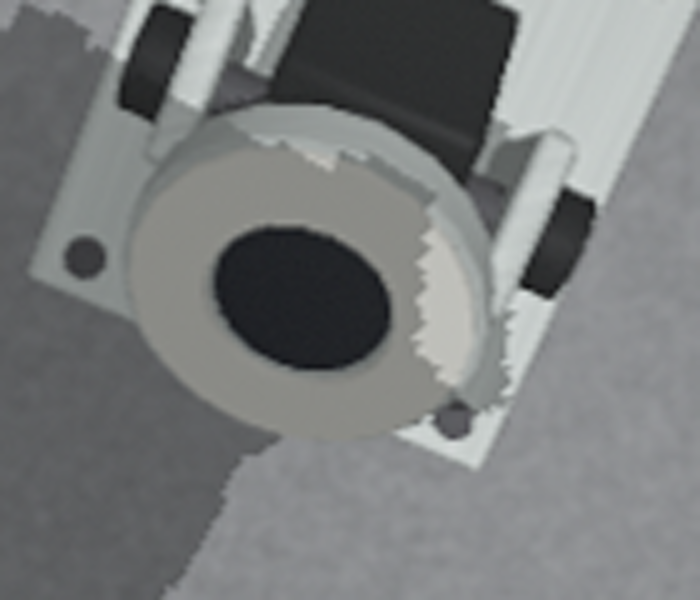

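View pics/w2c.png

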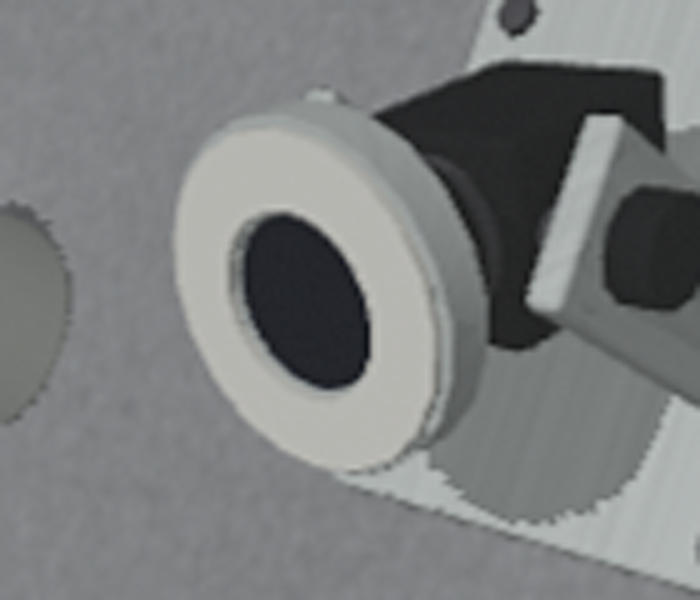

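View pics/w2.png

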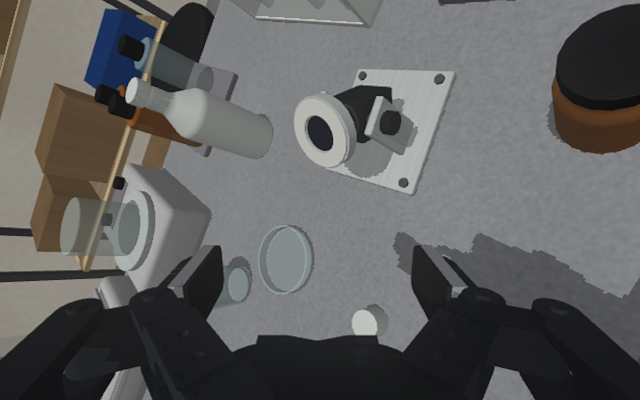

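```bash
python3 - <<'E'
from h import *
import json
from scipy.optimize import least_squares
np.set_printoptions(precision=4,suppress=True)
rec={int(k):v for k,v in json.load(open("rec.json")).items()}
P1=np.array([(128,262),(150,335),(205,395),(265,427),(330,438),(400,430),(455,385),(478,340),(470,290),(437,210),(370,165),(290,148),(215,165),(160,205)],float)
P2=np.array([(175,240),(195,155),(260,127),(330,145),(400,215),(437,310),(430,400),(395,455),(340,470),(280,440),(215,370),(185,300)],float)
c=lambda P,x0,y0:(P+.5)/5-.5+np.array([x0,y0])
U={1:c(P1,260,73),2:c(P2,259,73)}
def res(x,use=(1,2)):
    C=x[:3];t,y,rad=x[3:]
    d=np.array([-np.sin(t)*np.cos(y),-np.sin(t)*np.sin(y),np.cos(t)]);out=[]
    for i in use:
        e,dr=ray(rec[i],U[i]); p=e+dr*(((C-e)@d)/(dr@d))[:,None]
        out.append((np.linalg.norm(p-C,axis=1)-rad)*1000)
    return np.concatenate(out)
for use in((1,2),):
    s=least_squares(lambda x:res(x,use),[.67,.2446,.103,.7,.125,.034]);x=s.x
    print(x,np.degrees(x[3:5]),"rms mm",np.sqrt((s.fun**2).mean()))
    cov=np.linalg.inv(s.jac.T@s.jac)*(s.fun**2).mean();print(np.sqrt(np.diag(cov)))
    print(s.fun)
print("lens dark tri",tri(rec[1],c(np.array([302,297.]),260,73),rec[2],c(np.array([307,300.]),259,73)))
E
```

```text
[0.67   0.2443 0.1047 0.6471 0.1298 0.0319] [37.0777  7.4361] rms mm 0.6158546347083851
[0.0001 0.0002 0.0004 0.0107 0.0144 0.0002]
[ 0.9564  0.1946 -0.0466  0.0904 -0.199   0.5341 -0.4245  0.0692 -1.0579
  1.1674  0.9286  0.2676 -0.9309 -0.9462  0.2695  0.9063 -0.7608 -0.4457
  0.0172  0.1347 -0.4327  0.2799  0.7664 -0.6503 -0.4092 -0.2785]
lens dark tri (array([0.6711, 0.2452, 0.1023]), [np.float64(4.3946769153476244e-05), np.float64(4.3946769153511955e-05)])
```

```bash
python3 - <<'E'
from h import *
import json
np.set_printoptions(precision=4,suppress=True)
s=r.sense(); r.line_to(s['position']+[-.03,-.02,.13],rate=.3)
rot=R.from_euler('z',145,degrees=True)*R.from_matrix(np.diag([1.,-1,-1]))
g=np.array([.515,-.0961,.203-.0187])
r.reach(g+[0,0,.13],qw(rot))
W=camera_params('wrist'); im=snapshot('wrist'); cv2.imwrite("pics/w3.png",im[:,:,::-1])
json.dump({k:np.asarray(v).tolist() for k,v in W.items()},open("rec3.json","w"))
s=r.sense();print(s['t'],s['position']-g,proj(W,[[.515,-.0961,.216],[.617,-.0957,.216],[.5653,-.2185,.216]]))
E
```

```text
6.3667 [-0.0001  0.0004  0.1293] [[315.1414 198.8268]
 [383.7239 292.3533]
 [234.4745 320.4712]]
```

View pics/w3.png

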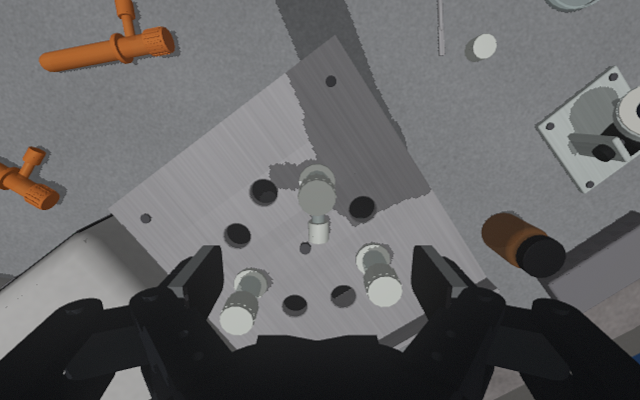

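```bash
python3 - <<'E'
import cv2
im=cv2.imread("pics/w3.png");c=cv2.resize(im[155:255,265:365],None,fx=6,fy=6,interpolation=cv2.INTER_CUBIC);cv2.imwrite("pics/w3c.png",c)
E
```

```text
(no output)
```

View pics/w3c.png

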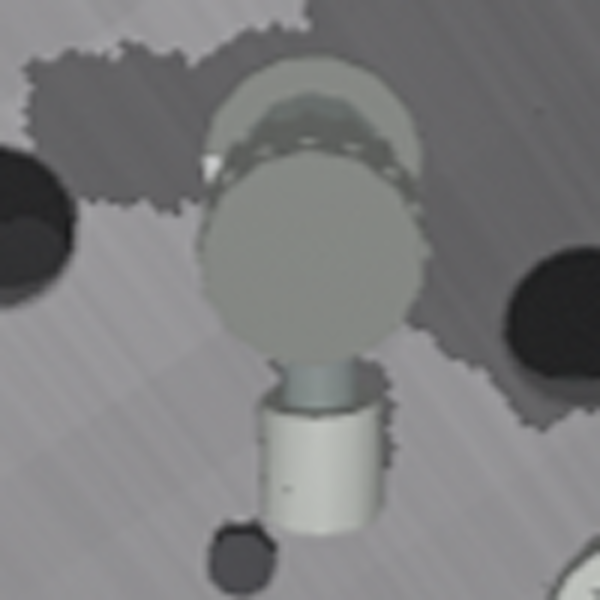

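```bash
python3 - <<'E'
from h import *
import json
np.set_printoptions(precision=4,suppress=True)
W=json.load(open("rec3.json"))
m=atz(W,[316.75,197.6],.216)[0];print(m)
c=(m[:2]*.6+np.array([.515,-.0961])*.4);print(c)
rot=R.from_euler('z',145,degrees=True)*R.from_matrix(np.diag([1.,-1,-1]))
g=np.array([c[0],c[1],.203-.0187])
effector.grip(.06,30)
hit=r.line_to(g,frame=None,rate=.12,max_force=15)
s=r.sense();print("hit",hit,s['position']-g,s['ft_force'],s['t'])
if not hit:
    effector.grip(.0,80); s=r.sense();print(s['finger_gap'],s['ft_force'],s['ft_torque'],s['position']-g,s['t'])
    r.dwell(.2)
    im=snapshot('wrist'); cv2.imwrite("pics/w4.png",im[:,:,::-1])
    json.dump(dict(g=s['position'].tolist(),q=s['eef_rot'].tolist(),c=c.tolist()),open("grasp.json","w"))
E
```

```text
[ 0.5149 -0.0945  0.216 ]
[ 0.5149 -0.0951]
hit False [ 0.0006 -0.0001  0.0007] [ 0.0515 -0.3094 -0.4669] 7.975
0.028304179677641834 [-1.6771 -0.5616  5.7375] [-0.0988  0.3563  0.0011] [ 0.0003 -0.0003  0.0008] 8.3667
```

View pics/w4.png

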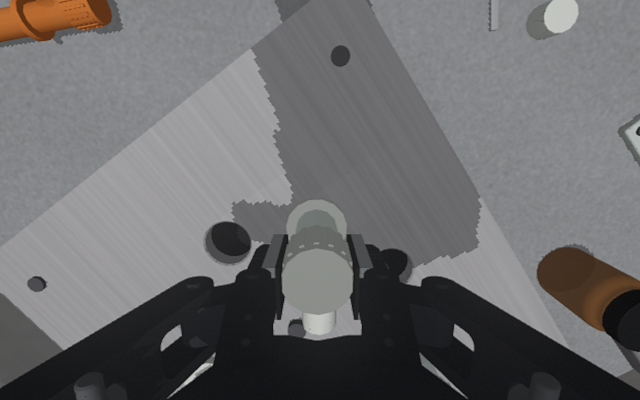

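```bash
cat >> h.py <<'E'
import json,os
LENS=np.array([.670,.2444,.1046]); TT=np.radians(37.2); YY=np.radians(7.4)
D=np.array([-np.sin(TT)*np.cos(YY),-np.sin(TT)*np.sin(YY),np.cos(TT)])
if os.path.exists("grasp.json"):
    G=json.load(open("grasp.json")); RG=Rq(G['q']); PG=np.array(G['g'])
    TIPT=RG.inv().apply(np.array([*G['c'],.04])-PG); AXT=RG.inv().apply([0,0,1.])
def final_pose(roll,back=0.):
    v0=RG.apply(AXT); ax=np.cross(v0,D); a=np.arccos(v0@D); ax/=np.linalg.norm(ax)
    rot=R.from_rotvec(D*roll)*R.from_rotvec(ax*a)*RG
    return LENS+D*(.08+back)-rot.apply(TIPT), rot
E
python3 - <<'E'
from h import *
np.set_printoptions(precision=3,suppress=True)
print(TIPT,AXT,D)
for roll in range(-180,180,30):
    o=[]
    for b in(0,.03,.06):
        p,rot=final_pose(np.radians(roll),b); q=solver.inverse_kinematics(p,qw(rot)); o.append(q if q is None else np.array(q))
    print(roll,p,*o)
E
```

```text
[0.001 0.    0.145] [-0.001  0.    -1.   ] [-0.6   -0.078  0.797]
-180 [0.499 0.222 0.332] [-0.447  0.066 -0.17   2.172  0.782  0.427  2.844] [-2.014 -0.296  1.255  2.237  1.089  0.698  2.637] [-1.549 -0.184  0.823  2.225  0.851  0.636  2.805]
-150 [0.499 0.222 0.331] [-1.481  0.026  0.909  2.225  0.696  0.388 -2.819] [ 0.488  0.092 -1.134  2.135  0.825  0.518 -2.917] [ 0.647 -0.043 -1.223  2.132  0.511  0.485 -2.636]
-120 [0.499 0.222 0.331] [-0.21   0.084 -0.416  2.16   0.824  0.443 -2.424] [ 0.191  0.047 -0.824  2.145  0.745  0.489 -2.341] [ 0.342 -0.039 -0.944  2.14   0.55   0.5   -2.162]
-90 [0.499 0.222 0.331] [-0.118  0.092 -0.512  2.155  0.845  0.45  -1.916] [ 0.162  0.044 -0.793  2.146  0.741  0.488 -1.815] [ 0.24  -0.04  -0.849  2.144  0.559  0.503 -1.651]
-60 [0.499 0.222 0.332] [-0.122  0.092 -0.507  2.155  0.845  0.45  -1.392] [ 0.116  0.039 -0.747  2.148  0.735  0.485 -1.287] [ 0.237 -0.04  -0.846  2.144  0.559  0.503 -1.128]
-30 [0.499 0.222 0.332] [-0.301  0.076 -0.321  2.165  0.81   0.435 -0.843] [-0.009  0.029 -0.62   2.154  0.72   0.48  -0.755] [ 0.125 -0.042 -0.74
[... 387 characters left out ...]
.499 0.222 0.332] [-0.193  0.085 -0.432  2.158  0.828  0.442  0.715] [-0.244  0.014 -0.386  2.165  0.699  0.475  0.828] [-0.296 -0.054 -0.343  2.167  0.598  0.52   0.916]
90 [0.499 0.222 0.332] [-0.444  0.066 -0.172  2.172  0.783  0.425  1.273] [-0.497 -0.001 -0.135  2.178  0.69   0.474  1.355] [-0.55  -0.066 -0.101  2.18   0.623  0.531  1.414]
120 [0.499 0.223 0.332] [-0.557  0.06  -0.056  2.178  0.767  0.42   1.809] [-0.591 -0.006 -0.041  2.183  0.69   0.474  1.879] [-0.631 -0.07  -0.024  2.184  0.632  0.536  1.929]
150 [0.499 0.223 0.332] [-0.486  0.064 -0.13   2.174  0.776  0.424  2.325] [-0.525 -0.002 -0.108  2.18   0.689  0.475  2.403] [-0.572 -0.067 -0.081  2.181  0.624  0.533  2.459]
```

```bash
python3 - <<'E'
from h import *
from scipy.spatial.transform import Slerp
np.set_printoptions(precision=3,suppress=True)
s=r.sense(); f0=s['ft_force']
r.line_to(s['position']+[0,0,.205],rate=.12)
s=r.sense();print(s['t'],s['finger_gap'],s['ft_force'],s['joint_positions'])
im=snapshot('scene'); crop(im,220,110,220,150,3.5,"pics/s5.png")
for roll in(0,30,60,90):
    p,rot=final_pose(np.radians(roll),.05)
    sl=Slerp([0,1],R.concatenate([Rq(s['eef_rot']),rot]))
    rm=sl(.5); pm=np.array([.54,.10,.25])-rm.apply(TIPT)
    for a in(pm,rm),(p,rot):
        q=solver.inverse_kinematics(a[0],qw(a[1])); print(roll,q)
E
```

```text
10.4833 0.028365304155002918 [-0.232 -0.545 -1.025] [-0.032  0.121  0.168  1.709 -0.021  1.315  1.1  ]
0 [-0.237 -0.092 -0.044  1.963  0.055  0.95   0.654]
0 [-0.069 -0.023 -0.559  2.157  0.624  0.5   -0.148]
30 [-0.26  -0.086 -0.067  1.959  0.122  0.962  0.832]
30 [-0.151 -0.026 -0.48   2.16   0.625  0.501  0.372]
60 [-0.287 -0.077 -0.088  1.953  0.189  0.979  1.01 ]
60 [-0.236 -0.03  -0.398  2.164  0.627  0.503  0.892]
90 [-0.317 -0.064 -0.109  1.947  0.258  1.002  1.185]
90 [-0.326 -0.034 -0.312  2.169  0.63   0.505  1.411]
```

View pics/s5.png

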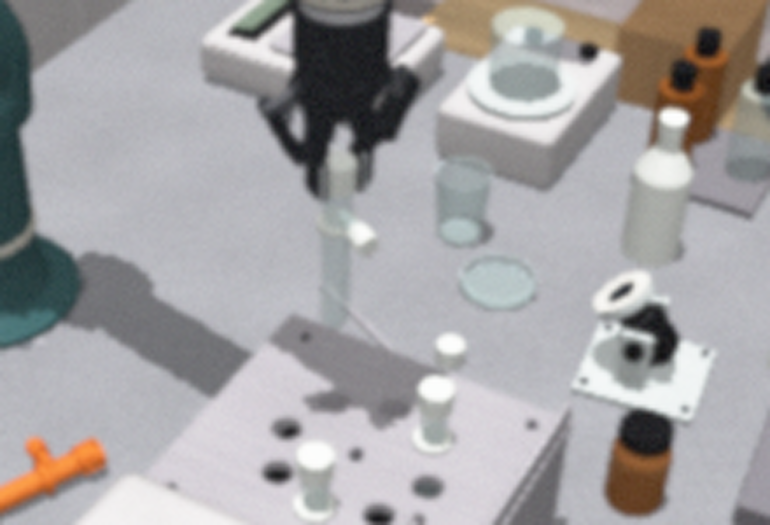

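The tube with the side arm hangs straight in the gripper at crop (335,240), clear of the deck. Both plain tubes are still in their wells, at (435,410) and (315,480).

```bash
python3 - <<'E'
from h import *
from scipy.spatial.transform import Slerp
np.set_printoptions(precision=4,suppress=True)
roll=np.radians(75)
p,rot=final_pose(roll,.05)
rm=Slerp([0,1],R.concatenate([Rq(r.sense()['eef_rot']),rot]))(.5); pm=np.array([.54,.10,.25])-rm.apply(TIPT)
r.reach(pm,qw(rm)); r.reach(p,qw(rot))
s=r.sense();print(s['t'],s['position']-p,s['finger_gap'],s['ft_force'])
for n in("scene","top","wrist"):
    im=snapshot(n); cv2.imwrite(f"pics/{n}6.png",im[:,:,::-1])
    if n=="scene": crop(im,300,110,150,110,5,"pics/s6.png")
    if n=="top": crop(im,190,120,130,110,6,"pics/t6.png")
E
```

```text
11.95 [ 0.001  -0.0016 -0.0005] 0.028184635049916657 [ 1.0207 -0.7478 -0.0405]
```

View pics/s6.png

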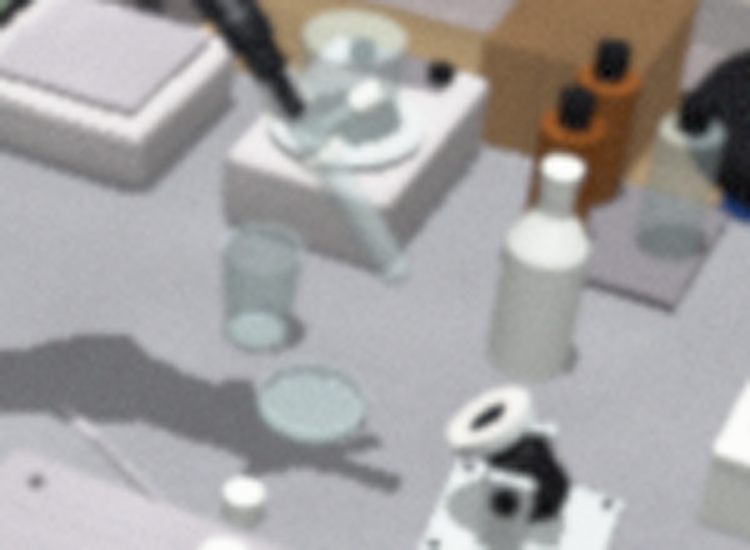

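View pics/t6.png

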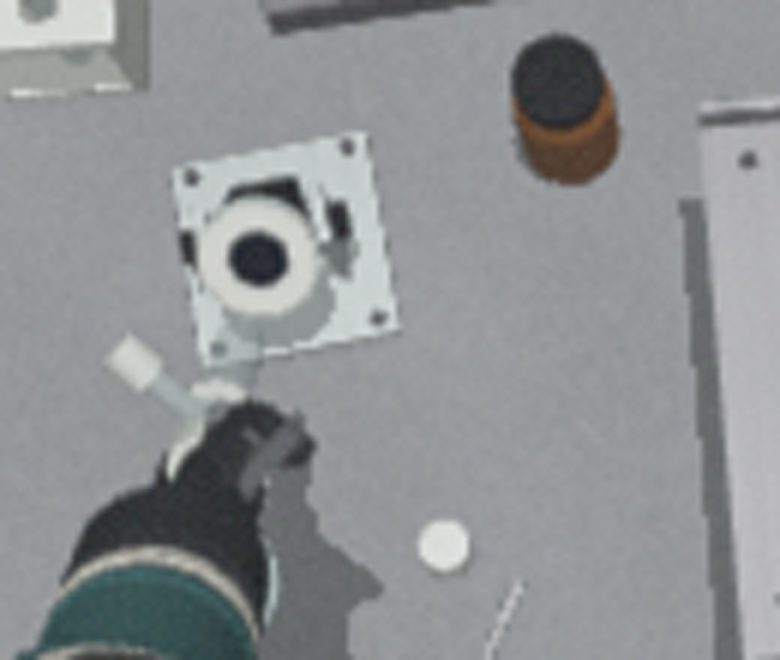

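View pics/wrist6.png

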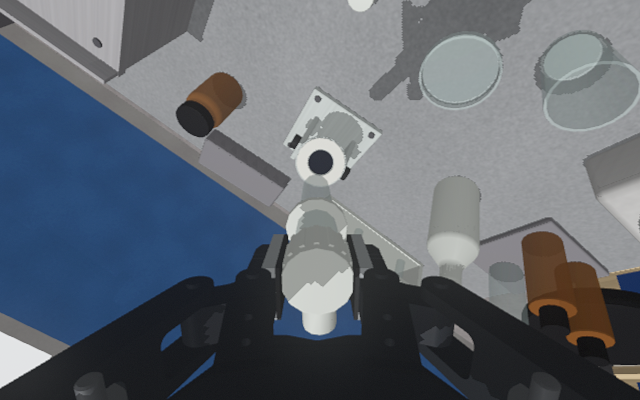

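Held 5 cm short of the goal. The tube tip points at the lens: in the wrist view the tip is at (317,187) and the lens at (320,162). Next is the final approach along the axis.

```bash
python3 - <<'E'
from h import *
np.set_printoptions(precision=4,suppress=True)
p,rot=final_pose(np.radians(75),0)
r.line_to(p,qw(rot),rate=.06); r.dwell(.5)
s=r.sense();print(s['t'],s['position']-p,np.degrees((Rq(s['eef_rot'])*rot.inv()).magnitude()),s['finger_gap'],abs(s['qvel']).max())
Rn=Rq(s['eef_rot']); tip=s['position']+Rn.apply(TIPT); ax=Rn.apply(AXT)
print("tip off",tip-LENS-.08*D,"angle",np.degrees(np.arccos(ax@D)))
for n in("scene","top","wrist"):
    W=camera_params(n); im=snapshot(n); cv2.imwrite(f"pics/{n}7.png",im[:,:,::-1])
    print(n,"tip,cap,collar",proj(W,[tip+ax*.012,tip+ax*.163,tip+ax*.113]))
    if n=="scene": crop(im,330,120,100,90,7,"pics/s7.png")
    if n=="top": crop(im,190,130,90,80,7,"pics/t7.png")
    if n=="wrist": crop(im,260,120,120,120,5,"pics/w7.png")
E
```

```text
13.5833 [-0.     -0.      0.0001] 0.007427042671587168 0.02783716370536499 0.0017210119775800772
tip off [ 0.     -0.      0.0001] angle 0.006775358581956138
scene tip,cap,collar [[384.9199 173.3935]
 [363.5605 139.6015]
 [370.8024 151.0587]]
top tip,cap,collar [[229.967  171.6596]
 [224.9544 189.902 ]
 [226.7586 183.3359]]
wrist tip,cap,collar [[317.0211 187.0439]
 [316.9755 266.8505]
 [316.9986 226.4663]]
```

View pics/s7.png

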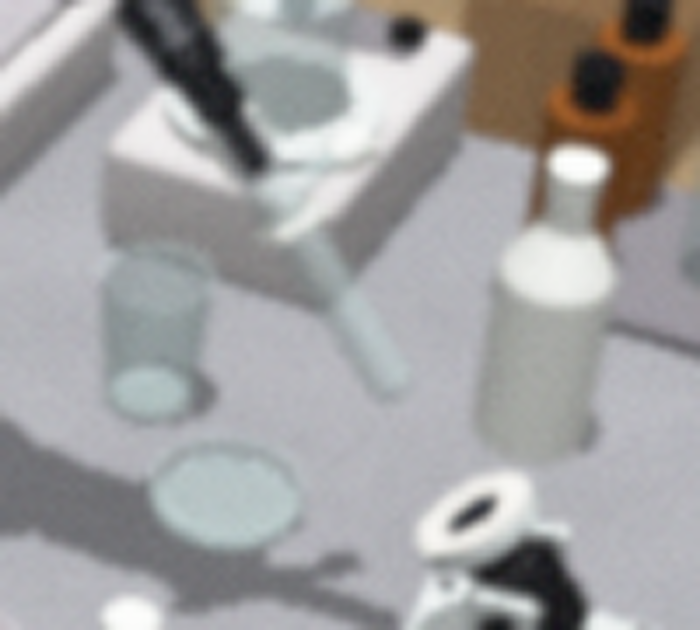

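View pics/t7.png

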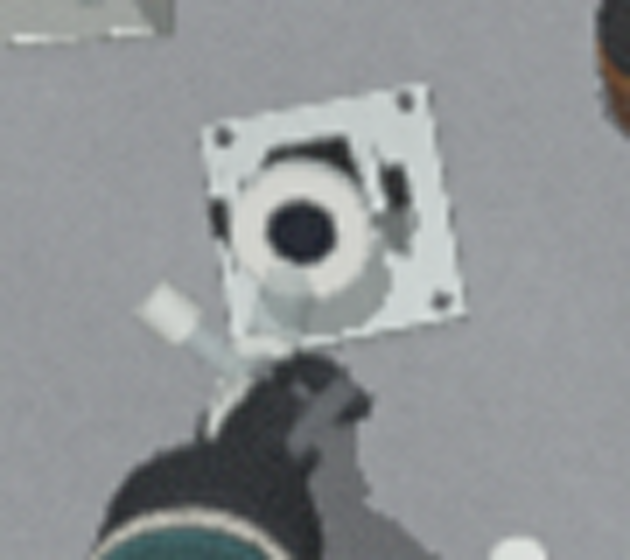

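View pics/w7.png

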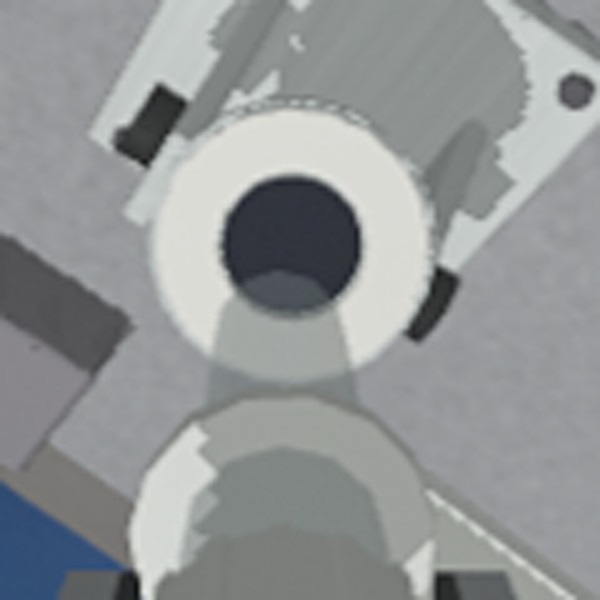

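```bash
python3 - <<'E'
from h import *
np.set_printoptions(precision=2,suppress=True)
for n in("wrist","scene","top"):
    W=camera_params(n); s=r.sense(); e=Rq(s['eef_rot']).apply([0,1,0])
    print(n,"lens pred",proj(W,[LENS,LENS+e*.001])) 
im=cv2.imread("pics/wrist7.png",0)
m=((im[140:180,295:340]<62)*255).astype('uint8');ys,xs=np.nonzero(m);print("dark cols",xs.min()+295,xs.max()+295,ys.min()+140,ys.max()+140)
E
```

```text
wrist lens pred [[317.06 169.14]
 [317.91 169.14]]
scene lens pred [[397.21 192.86]
 [397.14 192.77]]
top lens pred [[232.48 162.55]
 [232.27 162.75]]
dark cols 295 331 140 179
```

```bash
python3 - <<'E'
from h import *
a=cv2.imread("pics/top0.png",0).astype(int);b=cv2.imread("pics/top7.png",0).astype(int)
print("reactor/camera diff", (abs(a-b)[130:180,320:400]>40).sum(), (abs(a-b)[140:160,215:260]>40).sum(), (abs(a-b)[240:300,350:480]>40).sum())
s=r.sense();print(s['t'],s['finger_gap'],abs(s['qvel']).max()); r.finish_job()
E
```

```text
reactor/camera diff 0 0 0
13.7333 0.027785375273150947 0.0018328817967012028
the job is handed in; nothing more can be done
```

I lifted the side-arm tube out of the reactor by its cap. I then held it with its round bottom pointing into the inspection camera's lens and handed the job in at 13.7 s, with the tube still held. The interface gives no verdict, so these are my own checks.

- **Position:** the computed tip is on the lens axis, 80 mm from the lens front and within 0.1 mm and 0.01° of my target. The real accuracy is limited by how well I measured the lens: the tilt of 37.2° is good to about 1°. The last wrist picture put the lens about 1 mm to the side of where I expected it; I left that uncorrected. The scene view agreed to about 1 pixel.
- **Hold:** the finger gap was steady at about 28 mm, slightly under the cap's stated 30 mm. The joints were at rest when I handed in.
- **Surroundings:** the top view showed no change around the two plain tubes, the camera or the orange look-alikes. The rest I only looked over in the pictures, and nothing appeared moved or knocked over.

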